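# Gather the rinsed stir bars at the tote's pouring lip and hold it over the tub

## Robot

A 6-joint arm with a two-finger parallel gripper is mounted at the origin on the work surface. World frame = base frame: x ahead of the robot, y to its left, z up, the work surface at z = 0. Lengths are in mm, angles in rad, forces in N, time in s.
With the tool pointing down it reaches from about 275 to 750 mm from the base axis. Payload 10.2 kg.
Tool frame: the origin (TCP) lies at the very end of the fingers, on their centre line; the grasp point (between the pads) lies 19 mm behind it; z points along the fingers, y is the line along which they close (so a half turn about z gives the same grasp; the last joint's range is limited). The gripper opens to 85 mm and grips with 20 to 120 N. Pads are 22 mm wide; open, the fingers measure 114 mm over their backs; the gripper's body (76 mm by 85 mm) begins 54 mm behind the grasp point. The pads swing forward as they close: fully open they stand 13 mm farther back than shut.
Start: joints at [-1.365, 0.313, 1.498, -0, 1.331, -0.223], TCP at [218.273, -477.481, 231.294] pointing down, gripper open.
Joint ranges: [-2.94, 2.94], [-0.97, 2.17], [0.19, 2.56], [-1.23, 4.37], [0.02, 3.11], [-2.88, 2.88]. Speed limits (rad/s): [2.39, 2.39, 3.01, 3.14, 3.14, 3.14].

## Interface

Orientations are given as a unit quaternion [w, x, y, z].
In Python, from rig import ctrl gives the robot as it stands.
- The arm moves only by the shell command python3 -m pendant 'ROWS' [FORCE]. ROWS is JSON, a list that holds one entry, the list of rows, each a list of 5 numbers: the shift along the tool's x, y, z normalised to -1 to 1, where 1 is 200 mm, then the turn about the tool's z normalised to -1 to 1, where 1 is pi rad, then the opening, from 0 (shut) to 1 (fully open). In form: [[[dx, dy, dz, spin, hand], ...]]. A call has 1 to 12 rows; each row is the pose to reach, as a shift and turn from the pose commanded when the call began, along the tool's axes at that moment, turning the shorter way round; what a row does not reach only later rows make up. A row lasts 1/10 s, in which the tool goes at most 50 mm and 8.59 degrees, less where a joint would pass 70% of its speed; a pose out of reach is approached as far as the arm can. A call with a number of a shift or a turn outside -1 to 1 is refused whole. A call with a gripper value outside its range is refused whole. The fingers move at their own pace and stop on an object; FORCE is the grip in N (left out, the last holds). Time passes only in rows, so rows that repeat a pose let the fingers close. It gives the time, the measured TCP pose, the force, the opening and the grip force at its end, in the units of the state.
- ctrl.sense(): the state, without advancing time (a new reading comes with each control period).
- ctrl.capture(name): name is "scene" or "top" or "wrist"; returns (picture, depth): 400x640x3 uint8, blue, green, red; 400x640 float32, mm along the optical axis (not along the pixel's ray), 0 where there is no reading.
- ctrl.get_calibration(name): a dict with "K" (3x3 intrinsics, pixels), "origin" and "rotation" of the camera in the world. Camera axes: x right, y down, z forward; pixel columns grow to the right and rows downward; lengths in mm; the calibration is good to about 2 mm. A picture is of the moment at which its call begins: read the wrist's pose just before it. get_calibration takes no time and is no camera call; for the wrist camera it gives the pose at the moment of the call.
- ctrl.finish_job(): hands the job in; it is judged then, once.
The state is a dict: "time_s": time; "joints": joint angles; "dq": joint speeds; "tau": joint torques, N m; "eef_pos": TCP position; "ee_rot": TCP orientation; "force": force on the tool from outside, world axes, zero at the start; "wrist_torque": the same for the moment, N m; "grip_width": opening from 0.0 (shut) to 1.0 (fully open); "grip_force": force on a finger pad.
Only numpy, scipy, OpenCV 4.12 (cv2) and the standard library are available. Lean on these libraries where they do the work, as an engineer would, in place of code of your own. Each camera call takes 0.05 s, during which the arm holds its last target. There are 200 camera calls.

## Task

Pick up the grey handled tote by its handle bar and bring its pouring lip over the open blue tub, turning the tote if that helps. Tilt it by about 25 to 35 degrees so that the lip corner is lowest and all three stir bars slide together into that corner, with none spilled and nothing else on the bench disturbed. Finish while still holding it there, tilted and still, with the lip over the tub's opening and the tote clear of the tub: do not pour, put down or let go.

Things in the scene. Friction and masses are not known exactly. Their poses are not given: they have to be found in the camera images.
- tote_grip (a point): Centre of the handle bar of the loose grey tote (0.3 kg), an open box 180 (x) x 130 (y) x 42 mm high, walls and floor 4 mm. The bar runs along x over its middle, full length, on two end uprights; 12 mm wide (y), 22 high; its centre is 104 mm above the tote's underside. Axes are the tote's: x along the bar, y across, z up; the lip is at the +x +y corner. Grasp the bar mid-length.
- tote_lip (a point): Tip of the pouring lip, a 30 mm wide spout that juts out at the rim of one corner of the tote, the only corner that has one: at (109, 84, -62) mm from the bar's centre in the tote's axes.
- tote_corner (a point): The inside corner under the lip, at the inner floor: at (86, 61, -100) mm from the bar's centre in the tote's axes. The stir bars are to gather here. The walls are full height here, so the bars cannot leave through the lip unless the tote is tipped very far.
- bar1_center (a point): Centre of a white stir bar, a round-ended rod 22 mm long and 10 mm thick, 10 g, lying loose in the tote away from the lip corner; smooth and slippery (friction about 0.15), it slides or rolls on the tote's floor once this is tilted by some 15 degrees, and surely at 25.
- bar2_center (a point): Centre of a white stir bar, a round-ended rod 22 mm long and 10 mm thick, 10 g, lying loose in the tote away from the lip corner; smooth and slippery (friction about 0.15), it slides or rolls on the tote's floor once this is tilted by some 15 degrees, and surely at 25.
- bar3_center (a point): Centre of a white stir bar, a round-ended rod 22 mm long and 10 mm thick, 10 g, lying loose in the tote away from the lip corner; smooth and slippery (friction about 0.15), it slides or rolls on the tote's floor once this is tilted by some 15 degrees, and surely at 25.
- tub: Open blue rectangular tub, 240 (x) x 180 (y) mm outside, 80 mm high, walls 6 mm, empty, does not move; origin at the centre of its underside, on the bench. Tote and tub stand on opposite sides of the bench, either way round.
- beaker: small glass beaker, 60 mm wide, 75 mm high, loose, in the middle between tote and tub; bystander
- jar: small amber jar with black cap, 52 mm wide, 70 mm high, loose, in the middle, farther out; bystander
- dish: shallow glass dish, 90 mm wide, 16 mm high, loose, in the middle near the robot; bystander

How it is judged (in metres and radians):
On the way:
1. the tote is lifted clear of the bench in the fingers (height (world z) of tote_grip above 0.15 m and height (world z) of tote_corner above 0.03 m and contact force between the fingers and tote above 1 N), for 0.2 s.
At the end, for the whole second after the job is handed in: The fingers hold the tote still, tilted 15 to 45 degrees, x and y both sloping down; its lip tip is over the tub (within 110 mm in x, 80 in y of its centre), the inner lip corner over 85 mm high, tub untouched; all three bars rest with centres within 70 mm of that corner (angle between tote's own z axis and vertical between 0.26 and 0.79 rad and angle between tote's own x axis and vertical above 1.65 rad and angle between tote's own y axis and vertical above 1.65 rad and distance between each of bar1_center, bar2_center, bar3_center and tote_corner below 0.07 m and linear speed of each of bar1, bar2, bar3 below 0.05 m/s and x of tote_lip in the frame of tub between -0.11 and 0.11 m and y of tote_lip in the frame of tub between -0.08 and 0.08 m and height (world z) of tote_corner above 0.085 m and contact force between the fingers and tote above 1 N and contact force between tote and tub below 0.2 N and linear speed of tote below 0.04 m/s); the arm keeps its last pose, push and grip.
It fails at once if a bystander is knocked or shifted by more than 30 mm (distance of any of beaker, jar, dish from where it was at the start of the episode above 0.03 m).
It also fails if it takes over 45 s, if anything falls off the work surface, if the arm or the gripper's body presses on something with over 40 N, if the wrist force passes 120 N, or if a joint passes its speed limit or range.

## Working session

There is one attempt and no reset: what is moved stays moved. The work goes in short steps, Python scripts to look and compute and a shell command to move; the robot and the scene stay as the last step left them, time stands still between calls to the robot, and variables do not carry over. Pictures are saved under pics/ and viewed, at most 10 in all, crops included, and the job is handed in when it is done.

```bash
ls; mkdir -p pics; python3 -m pendant --help 2>&1 | head -20
cat > h.py <<'E'
import numpy as np, cv2
from rig import ctrl
def cal(n):
    c=ctrl.get_calibration(n); return np.array(c["K"]),np.array(c["origin"]),np.array(c["rotation"])
def cloud(n,d,c=None):
    K,o,R=c or cal(n); v,u=np.mgrid[:d.shape[0],:d.shape[1]]
    P=np.stack([(u-K[0,2])/K[0,0]*d,(v-K[1,2])/K[1,1]*d,d],-1)
    return P@R.T+o
E
python3 - <<'E'
from h import *
s=ctrl.sense(); print({k:np.round(v,3).tolist() for k,v in s.items()})
for n in("scene","top","wrist"):
    c=cal(n);im,d=ctrl.capture(n);cv2.imwrite(f"pics/{n}0.png",im);np.savez(f"{n}0.npz",im=im,d=d,K=c[0],o=c[1],R=c[2]);print(n,c[1].round(),c[2].round(2).tolist(),c[0][0,0])
E
```

```text
pics
invalid input: not JSON, or not a number
{'time_s': 0.0, 'joints': [-1.365, 0.313, 1.498, 0.0, 1.331, -0.223], 'dq': [0.001, -0.001, -0.001, -0.0, -0.001, -0.001], 'tau': [0.002, -41.226, -25.974, -0.0, 0.004, -0.0], 'eef_pos': [218.221, -477.216, 230.742], 'ee_rot': [-0.001, 0.977, 0.213, 0.0], 'force': [0.245, -0.239, -0.22], 'wrist_torque': [0.034, -0.039, 0.013], 'grip_force': 0.0, 'grip_width': 0.995}
scene [ 883. -470.  691.] [-0.38, 0.87, 0.29, -0.12] 377.104443623528
top [ 323.   27. 1496.] [0.05, -0.7, 0.71, -0.06] 472.95244720278447
wrist [ 285. -448.  374.] [0.12, 0.83, -0.53, -0.08] 323.2791283831223
```

Create h.py:
```python
import numpy as np, cv2
from scipy.spatial.transform import Rotation as Ro
from rig import ctrl
def q2R(q): return Ro.from_quat(np.roll(q,-1)).as_matrix()
def cal(n):
    c=ctrl.get_calibration(n); return np.array(c["K"]),np.array(c["origin"]),q2R(c["rotation"])
def cloud(d,c):
    K,o,R=c; v,u=np.mgrid[:d.shape[0],:d.shape[1]]
    P=np.stack([(u-K[0,2])/K[0,0]*d,(v-K[1,2])/K[1,1]*d,d],-1)
    return P@R.T+o
def ld(n):
    z=np.load(n); return z["im"],z["d"],(z["K"],z["o"],q2R(z["R"]))
```

```text
(no output)
```

View pics/top0.png

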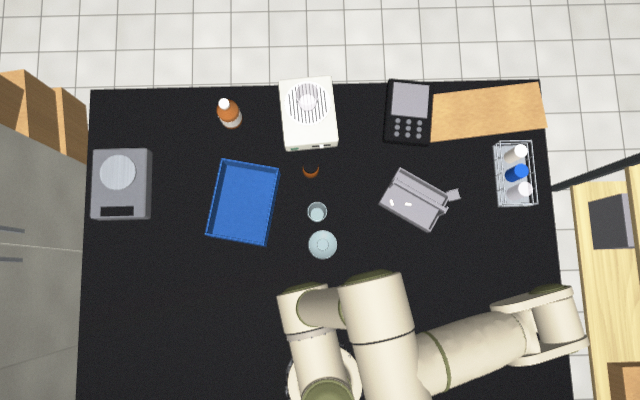

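View pics/scene0.png

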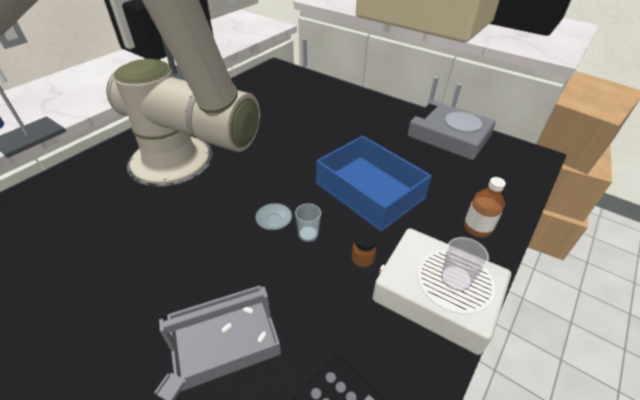

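Run:
```python
from h import *
for n in("top0","scene0"):
    im,d,c=ld(n+".npz");P=cloud(d,c)
    def sel(lo,hi,x0,x1,y0,y1):
        m=(d>0)&(P[...,2]>lo)&(P[...,2]<hi)&(P[...,0]>x0)&(P[...,0]<x1)&(P[...,1]>y0)&(P[...,1]<y1);return P[m]
    b=sel(100,130,330,720,-420,-80);print(n,"bar",len(b))
    if len(b)>20:
        print(" z",np.median(b[:,2]),np.percentile(b[:,2],95),cv2.minAreaRect(b[:,:2].astype(np.float32)))
    t=sel(8,130,330,720,-480,-80);print(" tote",cv2.minAreaRect(t[:,:2].astype(np.float32)))
    hsv=cv2.cvtColor(im,cv2.COLOR_BGR2HSV);m=(hsv[...,0]>100)&(hsv[...,0]<125)&(hsv[...,1]>120)&(d>0)&(P[...,1]>80)
    q=P[m];r=q[q[:,2]>70];print(" tub rim",np.median(r[:,2]),cv2.minAreaRect(r[:,:2].astype(np.float32)))
    for nm,(x0,x1,y0,y1) in dict(mid=(300,620,-70,80)).items():
        m=((P[...,2]>10)&(P[...,2]<130)&(P[...,0]>x0)&(P[...,0]<x1)&(P[...,1]>y0)&(P[...,1]<y1)).astype(np.uint8)
        k,l,st,ce=cv2.connectedComponentsWithStats(m)
        for i in range(1,k):
            if st[i,4]>15: q=P[l==i];print("  obj",q.min(0).round(),q.max(0).round(),st[i,4])
```

```text
top0 bar 324
 z 113.95259790145553 120.27730455029183 ((544.7626953125, -296.9744873046875), (180.35934448242188, 21.9833984375), 57.47495651245117)
 tote ((524.392578125, -281.6747741699219), (390.0172424316406, 393.45245361328125), 0.44385677576065063)
 tub rim 79.42020071097295 ((549.0108642578125, 234.89027404785156), (180.90528869628906, 240.52926635742188), 78.19140625)
  obj [483. -19.  10.] [539.  36.  84.] 164
  obj [370. -49.  10.] [458.  36.  24.] 299
scene0 bar 1228
 z 114.42995207542367 116.93078073452578 ((546.348876953125, -297.9422607421875), (179.92352294921875, 22.511690139770508), 58.095516204833984)
 tote ((549.3113403320312, -318.0069580078125), (210.94471740722656, 159.7266845703125), 58.23771667480469)
 tub rim 77.7042024806575 ((548.59619140625, 235.15370178222656), (184.65756225585938, 241.9061279296875), 78.42562103271484)
  obj [368. -49.  10.] [458.  38.  19.] 389
  obj [482. -21.  11.] [541.  37.  78.] 745
```

View pics/wrist0.png

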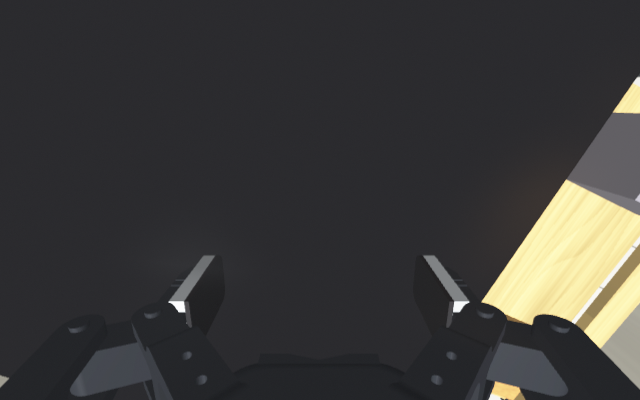

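```bash
python3 -m pendant '[[[0.93,-0.07,-0.2,-0.184,1],[0.93,-0.07,-0.2,-0.184,1],[0.93,-0.07,-0.2,-0.184,1],[0.93,-0.07,-0.2,-0.184,1],[0.93,-0.07,-0.2,-0.184,1]]]' && python3 -c "
from h import *
s=ctrl.sense();p=np.array(s['eef_pos']);R=q2R(s['ee_rot']);print(p,R.round(3).tolist(),s['joints'])
print(R.T@(np.array([545.5,-297.5,230])-p)/200, np.degrees(np.arctan2(R[1,1],R[0,1])))"
```

```text
time_s: 0.65
eef_pos: [385.0, -385.2, 272.2]
ee_rot: [0.001, 0.874, 0.486, 0.001]
force: [-0.1, -0.3, -1.0]
grip_width: 1.001
grip_force: 0.0
[ 385.0035145  -385.15825692  272.2005678 ] [[0.527, 0.85, 0.002], [0.85, -0.527, -0.001], [0.0, 0.002, -1.0]] [-1.00127077e+00  3.29897819e-01  1.36789752e+00  9.61713006e-04
  1.44210917e+00 -4.45934634e-01]
[0.79554549 0.45030147 0.21197982] -31.825449094544336
```

```bash
cat > st.py <<'E'
from h import *
s=ctrl.sense();p=np.array(s['eef_pos']);R=q2R(s['ee_rot']);print('t',round(s['time_s'],2),'p',p.round(1),'r',np.hypot(*p[:2]).round(1));print('x',R[:,0].round(3),'y',R[:,1].round(3),'z',R[:,2].round(3),'q',np.round(s['joints'],3))
E
python3 -m pendant '[[[0.8,1,-0.3,0,1],[0.8,1,-0.3,0,1],[0.8,1,-0.3,0,1],[0.8,1,-0.3,0,1],[0.8,1,-0.3,0,1],[0.8,1,-0.3,0,1]]]' >/dev/null; python3 st.py
python3 -m pendant '[[[0,0.5,0,0,1],[0,0.5,0,0,1],[0,0.5,0,0,1]]]' >/dev/null; python3 st.py
```

```text
t 1.25 p [ 637.5 -358.8  330.6] r 731.6
x [0.535 0.845 0.   ] y [ 0.845 -0.535 -0.001] z [-0.001  0.    -1.   ] q [-0.672  0.874  0.339 -0.     1.929 -0.108]
t 1.55 p [ 664.7 -381.5  300.1] r 766.4
x [0.536 0.844 0.001] y [ 0.844 -0.536  0.027] z [ 0.024 -0.013 -1.   ] q [-0.675  0.994  0.189  0.005  1.932 -0.108]
```

```bash
python3 -m pendant '[[[0,1,0,0,1],[0,1,0,0,1],[0,1,0,0,1],[0,1,0,0,1]]]' >/dev/null; python3 st.py
```

```text
t 1.95 p [ 685.6 -399.2  259.4] r 793.3
x [0.535 0.845 0.002] y [ 0.843 -0.534  0.062] z [ 0.054 -0.032 -0.998] q [-0.677  1.049  0.187  0.01   1.844 -0.11 ]
```

```bash
python3 -m pendant '[[[0,0,-1,0,1],[0,0,-1,0,1],[0,0,-1,0,1],[0,0,-1,0,1],[0,0,-1,0,1]]]' >/dev/null; python3 st.py
python3 -m pendant '[[[0,1,-1,0,1],[0,1,-1,0,1],[0,1,-1,0,1],[0,1,-1,0,1],[0,1,-1,0,1]]]' >/dev/null; python3 st.py
```

```text
t 2.45 p [ 622.8 -362.2  412.6] r 720.5
x [0.534 0.845 0.003] y [ 0.841 -0.532  0.093] z [ 0.08  -0.047 -0.996] q [-0.694  0.84   0.187  0.017  2.023 -0.122]
t 2.95 p [ 604.6 -356.6  448.1] r 702.0
x [0.534 0.845 0.004] y [ 0.839 -0.531  0.117] z [ 0.101 -0.059 -0.993] q [-0.707  0.788  0.187  0.024  2.051 -0.131]
```

```bash
python3 -m pendant '[[[0,-0.75,0.75,0,1],[0,-0.75,0.75,0,1],[0,-0.75,0.75,0,1],[0,-0.75,0.75,0,1],[0,-0.75,0.75,0,1]]]' >/dev/null; python3 st.py
```

```text
t 3.45 p [ 512.5 -297.8  308.6] r 592.7
x [0.534 0.845 0.004] y [ 0.839 -0.531  0.118] z [ 0.102 -0.059 -0.993] q [-0.734  0.359  1.239  0.024  1.428 -0.173]
```

```bash
python3 -m pendant '[[[0,-1,0,0,1],[0,-1,0,0,1],[0,-1,0,0,1],[0,-1,0,0,1]]]' >/dev/null; python3 st.py
python3 -m pendant '[[[0,-1,0.2,0,1],[0,-1,0.2,0,1],[0,-1,0.2,0,1],[0,-1,0.2,0,1]]]' >/dev/null; python3 st.py
python3 -m pendant '[[[0,-1,0,0,1],[0,-1,0,0,1],[0,-1,0,0,1],[0,-1,0,0,1]]]' >/dev/null; python3 st.py
```

```text
t 3.85 p [ 344.2 -191.   285.9] r 393.6
x [0.534 0.845 0.004] y [ 0.839 -0.531  0.116] z [ 0.101 -0.058 -0.993] q [-0.83  -0.096  1.819  0.036  1.308 -0.274]
t 4.25 p [184.8 -89.4 224. ] r 205.3
x [0.532 0.847 0.004] y [ 0.841 -0.529  0.116] z [ 0.101 -0.058 -0.993] q [-1.161 -0.634  2.302  0.071  1.381 -0.61 ]
t 4.65 p [136.4 -41.3 211.1] r 142.6
x [ 0.558  0.83  -0.003] y [ 0.827 -0.556  0.084] z [ 0.068 -0.05  -0.996] q [-1.491 -0.966  2.402  0.065  1.65  -0.892]
```

```bash
cat > go.py <<'E'
import sys
from h import *
# usage: go.py x y z [heading of tool y, deg]: rows units needed to put the grasp point there
s=ctrl.sense();p=np.array(s['eef_pos']);R=q2R(s['ee_rot'])
g=p-19*R[:,2];t=np.array(sys.argv[1:4],float)
print('t',round(s['time_s'],2),'grasp pt',g.round(1),'units',(R.T@(t-g)/200).round(3),'head_y',np.degrees(np.arctan2(R[1,1],R[0,1])).round(1),'z',R[:,2].round(3),'j',np.round(s['joints'],2),'F',np.round(s['force'],1),'w',round(s['grip_width'],3),'gf',round(s['grip_force'],1))
if len(sys.argv)>4:
    h=(np.degrees(np.arctan2(R[1,1],R[0,1]))-float(sys.argv[4])+180)%360-180; print('spin',round(h/180,4))
E
python3 -m pendant '[[[0.1,0.9,-0.05,-0.0095,1],[0.1,0.9,-0.05,-0.0095,1],[0.1,0.9,-0.05,-0.0095,1],[0.1,0.9,-0.05,-0.0095,1]]]' >/dev/null; python3 go.py 545.5 -297.5 220 -32.2
```

```text
t 5.05 grasp pt [252.3 -95.8 252.1] units [-0.121  1.754  0.32 ] head_y -30.5 z [ 0.072 -0.054 -0.996] j [-0.82 -0.37  2.16  0.02  1.27 -0.3 ] F [-1.9 -2.   1. ] w 0.999 gf 0.0
spin 0.0093
```

```bash
python3 -m pendant '[[[-0.06,0.9,0.1,0,1],[-0.06,0.9,0.1,0,1],[-0.06,0.9,0.1,0,1],[-0.06,0.9,0.1,0,1],[-0.06,0.9,0.1,0,1]]]' >/dev/null; python3 go.py 545.5 -297.5 220 -32.2
```

```text
t 5.55 grasp pt [ 401.8 -200.2  246.9] units [-0.051  0.851  0.21 ] head_y -30.6 z [ 0.07  -0.052 -0.996] j [-0.73  0.1   1.77  0.01  1.18 -0.2 ] F [-1.   0.7 -0.4] w 0.999 gf 0.0
spin 0.0088
```

```bash
python3 -m pendant '[[[-0.05,0.85,0.21,0.009,1],[-0.05,0.85,0.21,0.009,1],[-0.05,0.85,0.21,0.009,1],[-0.05,0.85,0.21,0.009,1],[-0.05,0.85,0.21,0.009,1]]]' >/dev/null; python3 go.py 545.5 -297.5 105 -32.2
python3 - <<'E'
from h import *
c=cal("wrist");im,d=ctrl.capture("wrist");cv2.imwrite("pics/w1.png",im)
P=cloud(d,c);m=(d>0)&(P[...,2]>108)&(P[...,2]<125)&(abs(P[...,0]-545)<120)&(abs(P[...,1]+297)<120)
b=P[m];print(len(b),np.median(b[:,2]),cv2.minAreaRect(b[:,:2].astype(np.float32)))
E
```

```text
t 6.05 grasp pt [ 544.3 -296.6  219.6] units [ 0.003 -0.042  0.571] head_y -32.3 z [ 0.07  -0.051 -0.996] j [-0.69  0.5   1.31  0.    1.25 -0.13] F [ 0.   0.  -0.1] w 0.999 gf 0.0
spin -0.0003
4135 115.59005229586575 ((546.59033203125, -297.76983642578125), (179.9658203125, 21.9185733795166), 57.69160842895508)
```

View pics/w1.png

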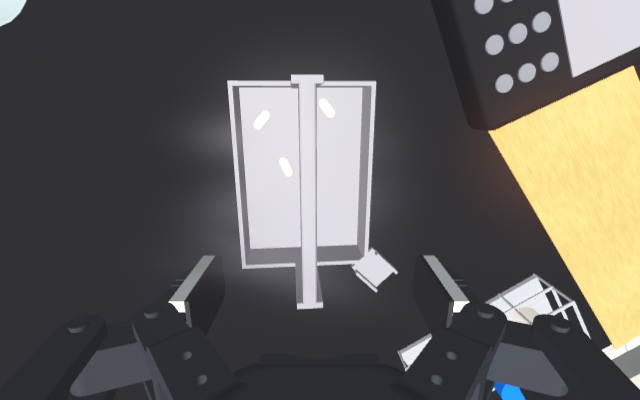

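```bash
python3 -m pendant '[[[0,-0.02,0.3,0,1],[0.003,-0.04,0.57,0,1],[0.003,-0.04,0.57,0,1],[0.003,-0.04,0.57,0,1],[0.003,-0.04,0.57,0,0],[0.003,-0.04,0.57,0,0],[0.003,-0.04,0.57,0,0],[0.003,-0.04,0.57,0,0],[0.003,-0.04,0.57,0,0],[0.003,-0.04,0.57,0,0]]]' 50 ; python3 go.py 546 -297.5 105 -32.2
```

```text
time_s: 7.1
eef_pos: [546.7, -298.0, 89.0]
ee_rot: [0.04, 0.875, 0.482, 0.018]
force: [-0.9, 0.6, 6.2]
grip_width: 0.141
grip_force: 48.7
t 7.1 grasp pt [ 545.3 -297.   107.9] units [-0.     0.003  0.015] head_y -32.2 z [ 0.071 -0.053 -0.996] j [-0.69  0.61  1.43  0.01  1.01 -0.13] F [-0.9  0.6  6.2] w 0.141 gf 48.7
spin -0.0002
```

```bash
python3 -m pendant '[[[0,0,-0.05,0,0],[0,0,-0.15,0,0],[0,0,-0.3,0,0],[0,0,-0.45,0,0],[0,0,-0.6,0,0],[0,0,-0.75,0,0],[0,0,-0.9,0,0],[0,0,-1,0,0],[0,0,-1,0,0],[0,0,-1,0,0]]]' 100 ; python3 go.py 600 -100 320 -110
python3 - <<'E'
from h import *
im,d=ctrl.capture("wrist");cv2.imwrite("pics/w2.png",im)
E
```

```text
time_s: 8.1
eef_pos: [532.1, -287.2, 286.1]
ee_rot: [0.04, 0.875, 0.482, 0.018]
force: [0.0, -0.1, -4.5]
grip_width: 0.118
grip_force: 98.4
t 8.1 grasp pt [ 530.7 -286.2  305. ] units [ 0.972 -0.197 -0.099] head_y -32.2 z [ 0.07  -0.052 -0.996] j [-0.69  0.41  1.22  0.    1.42 -0.13] F [ 0.  -0.1 -4.5] w 0.118 gf 98.4
spin 0.432
```

View pics/w2.png

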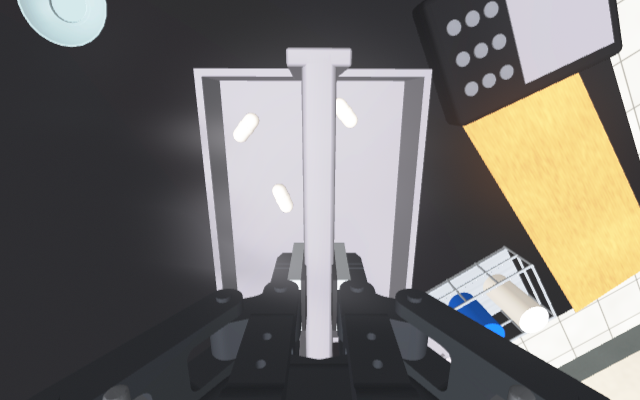

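```bash
python3 -m pendant '[[[0.1,-0.02,-0.01,0.03,0],[0.25,-0.05,-0.03,0.07,0],[0.4,-0.09,-0.04,0.11,0],[0.55,-0.12,-0.06,0.15,0],[0.7,-0.15,-0.08,0.19,0],[0.85,-0.18,-0.09,0.22,0],[0.97,-0.2,-0.1,0.22,0],[0.97,-0.2,-0.1,0.22,0]]]' >/dev/null ; python3 go.py 640 80 330 -110
```

```text
t 8.95 grasp pt [600.  -97.3 319.6] units [ 0.472 -0.774 -0.083] head_y -71.8 z [ 0.069 -0.051 -0.996] j [-0.34  0.43  1.16 -0.02  1.47  0.91] F [ 0. -0. -4.] w 0.118 gf 98.4
spin 0.2124
```

```bash
python3 -m pendant '[[[0.06,-0.1,-0.01,0.03,0],[0.14,-0.23,-0.02,0.07,0],[0.22,-0.36,-0.04,0.11,0],[0.3,-0.49,-0.05,0.15,0],[0.38,-0.62,-0.07,0.19,0],[0.45,-0.74,-0.08,0.212,0],[0.47,-0.77,-0.08,0.212,0],[0.47,-0.77,-0.08,0.212,0]]]' >/dev/null ; python3 go.py 655 235 320 -110
```

```text
t 9.75 grasp pt [639.9  76.4 329.4] units [-0.201 -0.772  0.01 ] head_y -109.9 z [ 0.069 -0.053 -0.996] j [-0.04  0.53  0.99 -0.05  1.56  1.87] F [ 0.3  0.9 -4.2] w 0.12 gf 98.0
spin 0.0003
```

```bash
python3 -m pendant '[[[-0.03,-0.1,0,0,0],[-0.07,-0.25,0,0,0],[-0.11,-0.4,0,0,0],[-0.15,-0.55,0,0,0],[-0.18,-0.7,0,0,0],[-0.2,-0.77,0.01,0,0],[-0.2,-0.77,0.01,0,0]]]' >/dev/null ; python3 go.py 855 305 420 -110
```

```text
t 10.45 grasp pt [655.5 234.6 320.2] units [ 0.857 -0.659 -0.447] head_y -110.0 z [ 0.069 -0.053 -0.996] j [ 0.2   0.68  0.76 -0.07  1.64  2.11] F [ 0.1  0.1 -4.2] w 0.118 gf 98.1
spin 0.0001
```

```bash
python3 - <<'E'
from h import *
im,d,c=ld("scene0.npz");P=cloud(d,c);print(P[180:190:4,497].round())
im,d,c=ld("top0.npz");P=cloud(d,c);print(P[104,223].round(),P[96,308].round())
E
python3 -m pendant '[[[0.2,-0.15,-0.1,0,0],[0.4,-0.3,-0.2,0,0],[0.6,-0.45,-0.3,0,0],[0.8,-0.6,-0.4,0,0],[0.86,-0.66,-0.45,0,0]]]' >/dev/null ; python3 go.py 855 305 420 -110
```

```text
[[830. 283. 149.]
 [834. 269. 149.]
 [838. 264. 143.]]
[827. 279. 153.] [873.  27.  82.]
t 10.95 grasp pt [721.8 251.6 349.1] units [ 0.57  -0.477 -0.296] head_y -110.1 z [ 0.101 -0.043 -0.994] j [ 0.2   0.96  0.19 -0.07  1.91  2.1 ] F [ 0.1  0.3 -2.8] w 0.12 gf 99.8
spin -0.0004
```

```bash
python3 -m pendant '[[[0.9,-0.7,-1,0,0],[0.9,-0.7,-1,0,0]]]' >/dev/null ; python3 go.py 855 305 420 -110
python3 -m pendant '[[[0.9,-0.7,-1,0,0],[0.9,-0.7,-1,0,0],[0.9,-0.7,-1,0,0],[0.9,-0.7,-1,0,0],[0.9,-0.7,-1,0,0],[0.9,-0.7,-1,0,0]]]' >/dev/null ; python3 go.py 855 305 420 -110
```

```text
t 11.15 grasp pt [713.  251.6 380.4] units [ 0.598 -0.495 -0.11 ] head_y -109.9 z [ 0.134 -0.032 -0.991] j [ 0.2   0.91  0.19 -0.06  1.92  2.1 ] F [-0.4  0.3 -3.5] w 0.119 gf 99.8
spin 0.0008
t 11.75 grasp pt [691.8 246.9 425.3] units [ 0.655 -0.548  0.146] head_y -109.7 z [ 0.155 -0.024 -0.988] j [ 0.2   0.85  0.19 -0.06  1.95  2.09] F [-1.  -0.2 -3.4] w 0.118 gf 99.8
spin 0.0017
```

```bash
python3 -m pendant '[[[0.9,-0.75,0.2,0,0],[0.9,-0.75,0.2,0,0]]]' >/dev/null ; python3 go.py 855 305 420 -110
python3 -m pendant '[[[0.9,-0.75,0.2,0,0],[0.9,-0.75,0.2,0,0]]]' >/dev/null ; python3 go.py 855 305 420 -110
python3 -m pendant '[[[0.9,-0.75,-0.3,0,0],[0.9,-0.75,-0.3,0,0]]]' >/dev/null ; python3 go.py 855 305 420 -110
```

```text
t 11.95 grasp pt [722.1 256.  385.2] units [ 0.563 -0.461 -0.054] head_y -109.5 z [ 0.181 -0.015 -0.983] j [ 0.2   0.91  0.19 -0.05  1.87  2.1 ] F [ 1.4 -0.8 -5.1] w 0.121 gf 99.8
spin 0.0026
t 12.15 grasp pt [747.5 263.5 349. ] units [ 0.495 -0.396 -0.238] head_y -109.3 z [ 0.206 -0.006 -0.979] j [ 0.21  0.96  0.19 -0.05  1.79  2.11] F [ 0.2 -0.1 -4.1] w 0.12 gf 99.8
spin 0.0036
t 12.35 grasp pt [753.7 267.5 352.5] units [ 0.476 -0.371 -0.206] head_y -109.1 z [ 0.238  0.005 -0.971] j [ 0.21  0.96  0.19 -0.05  1.76  2.11] F [-1.1  0.1 -2.4] w 0.119 gf 99.8
spin 0.005
```

```bash
python3 -m pendant '[[[0.9,-0.75,-0.3,0,0],[0.9,-0.75,-0.3,0,0]]]' >/dev/null ; python3 go.py 855 305 420 -110
python3 -m pendant '[[[0.9,-0.75,-0.3,0,0],[0.9,-0.75,-0.3,0,0]]]' >/dev/null 
python3 -m pendant '[[[0.9,-0.75,-0.3,0,0],[0.9,-0.75,-0.3,0,0]]]' >/dev/null ; python3 go.py 855 305 420 -110
python3 -m pendant '[[[0.9,-0.75,-0.3,0,0],[0.9,-0.75,-0.3,0,0]]]' >/dev/null ; python3 go.py 855 305 420 -110
```

```text
t 12.55 grasp pt [759.  271.1 357.3] units [ 0.457 -0.346 -0.17 ] head_y -108.8 z [ 0.269  0.016 -0.963] j [ 0.21  0.95  0.19 -0.04  1.73  2.11] F [-0.3 -0.3 -3.3] w 0.12 gf 99.8
spin 0.0067
t 12.95 grasp pt [767.2 277.3 369.7] units [ 0.419 -0.302 -0.09 ] head_y -108.2 z [ 0.325  0.037 -0.945] j [ 0.21  0.94  0.19 -0.03  1.68  2.11] F [ 0.5 -0.3 -2.6] w 0.123 gf 99.8
spin 0.0101
t 13.15 grasp pt [769.7 279.9 379.4] units [ 0.399 -0.28  -0.033] head_y -107.8 z [ 0.353  0.048 -0.934] j [ 0.21  0.93  0.19 -0.03  1.66  2.12] F [-0.1  1.1 -4.4] w 0.121 gf 99.8
spin 0.0121
```

```bash
for i in 1; do :; done
python3 -m pendant '[[[0.9,-0.75,-0.2,0,0],[0.9,-0.75,-0.2,0,0]]]' >/dev/null 
python3 -m pendant '[[[0.9,-0.75,-0.2,0,0],[0.9,-0.75,-0.2,0,0]]]' >/dev/null 
python3 -m pendant '[[[0.9,-0.75,-0.2,0,0],[0.9,-0.75,-0.2,0,0]]]' >/dev/null 
python3 -m pendant '[[[0.9,-0.75,-0.2,0,0],[0.9,-0.75,-0.2,0,0]]]' >/dev/null 
python3 -m pendant '[[[0.9,-0.75,-0.2,0,0],[0.9,-0.75,-0.2,0,0]]]' >/dev/null ; python3 go.py 855 305 420 -110; python3 st.py
python3 - <<'E'
from h import *
im,d=ctrl.capture("wrist");cv2.imwrite("pics/w3.png",im)
E
```

```text
t 14.15 grasp pt [783.2 292.3 426.4] units [ 0.263 -0.144  0.21 ] head_y -105.5 z [ 0.49   0.101 -0.866] j [ 0.22  0.89  0.19 -0.01  1.54  2.12] F [-0.8 -0.6 -3.8] w 0.12 gf 99.8
spin 0.025
t 14.15 p [792.6 294.2 410. ] r 845.4
x [ 0.832 -0.349  0.431] y [-0.258 -0.932 -0.255] z [ 0.49   0.101 -0.866] q [ 0.22   0.891  0.187 -0.009  1.54   2.12 ]
```

View pics/w3.png

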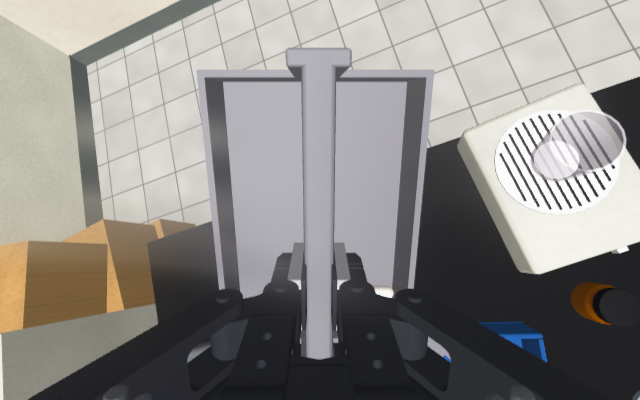

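```bash
python3 go.py 631 269 262
```

```text
t 14.2 grasp pt [782.9 292.3 427.4] units [-0.948  0.515  0.331] head_y -105.5 z [ 0.491  0.101 -0.865] j [ 0.22  0.89  0.19 -0.01  1.54  2.12] F [-0.5 -0.5 -2.4] w 0.12 gf 99.9
```

```bash
python3 -m pendant '[[[-0.1,0.05,0.03,0,0],[-0.22,0.12,0.08,0,0],[-0.34,0.19,0.12,0,0],[-0.46,0.25,0.16,0,0],[-0.58,0.32,0.2,0,0],[-0.7,0.38,0.24,0,0],[-0.82,0.45,0.29,0,0],[-0.9,0.49,0.31,0,0],[-0.95,0.515,0.33,0,0],[-0.95,0.515,0.33,0,0],[-0.95,0.515,0.33,0,0]]]' >/dev/null; python3 go.py 631 269 262
python3 - <<'E'
from h import *
s=ctrl.sense();R=q2R(s['ee_rot']);g=np.array(s['eef_pos'])-19*R[:,2]
T=np.stack([-R[:,0],R[:,1],-R[:,2]],1)
for v in((109,84,-62),(86,61,-100)):print((g+T@np.array(v)).round(1))
for n in("scene","top"):
    c=cal(n);im,d=ctrl.capture(n);cv2.imwrite(f"pics/{n}1.png",im)
E
```

```text
t 15.3 grasp pt [630.9 269.1 261.3] units [ 0.002 -0.001 -0.003] head_y -105.5 z [ 0.489  0.1   -0.866] j [ 0.24  0.43  1.39 -0.03  0.8   2.15] F [ 0.1  0.5 -3.4] w 0.119 gf 99.8
[548.7 235.  139.4]
[592.5 252.2 122.2]
```

View pics/scene1.png

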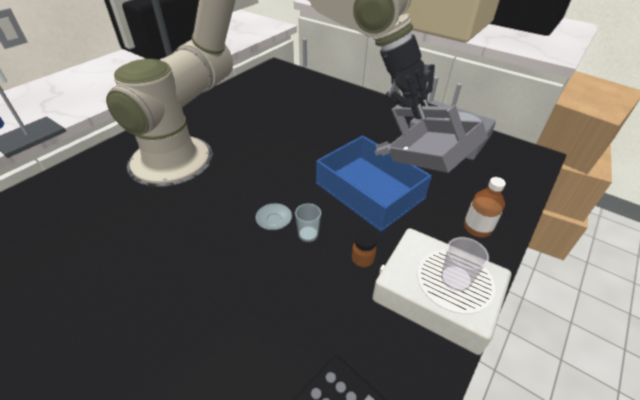

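View pics/top1.png

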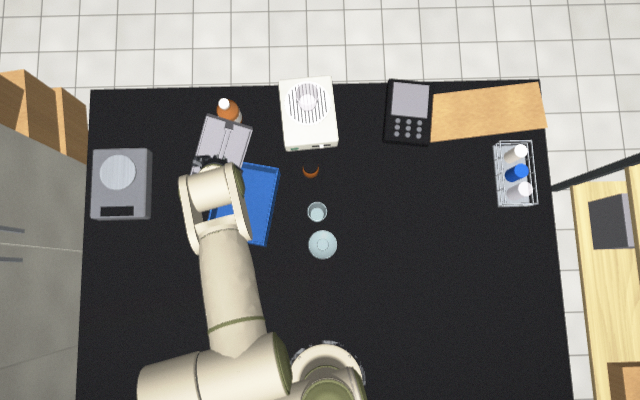

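Run:
```python
from h import *
a=cv2.imread("pics/scene1.png")[95:185,355:505];a=cv2.resize(a,None,fx=4.6,fy=4.6,interpolation=cv2.INTER_CUBIC)
cv2.imwrite("pics/crop1.png",a)
```

```text
(no output)
```

View pics/crop1.png

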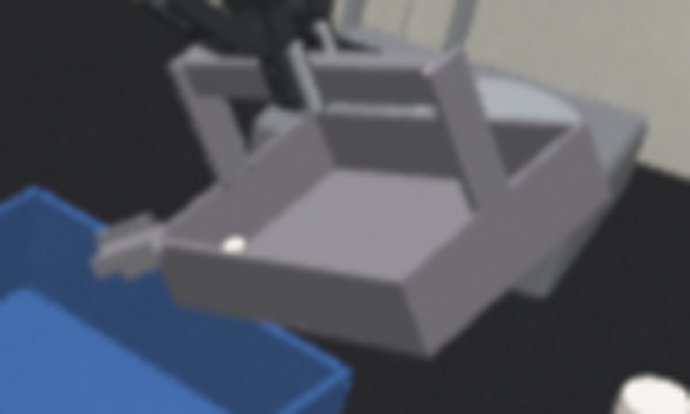

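```bash
python3 -m pendant '[[[0,0,0,0,0],[0,0,0,0,0],[0,0,0,0,0],[0,0,0,0,0],[0,0,0,0,0]]]'; python3 -c "
from rig import ctrl
print(ctrl.finish_job())"
```

```text
time_s: 15.9
eef_pos: [639.8, 270.9, 244.1]
ee_rot: [-0.093, 0.953, -0.159, 0.241]
force: [0.0, -0.4, -5.0]
grip_width: 0.119
grip_force: 99.8
the job is handed in; nothing more can be done
None
```

I handed the job in at 15.9 s with the tote held still at about 30° and its lip over the tub's centre; the lip corner is about 122 mm up and clear of the tub. One stir bar is visible in that corner and the other two are hidden behind the near wall, with the rest of the visible floor empty. The bystanders look unmoved in the last pictures, and the hand-in returned no verdict.

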